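# Unstack the dollhouse miniatures onto their plinths and case the glass shade

### The arm

A 7-joint arm with a two-finger parallel gripper is mounted at the origin on the work surface. World frame = base frame: x ahead of the robot, y to its left, z up, the work surface at z = 0. Lengths are in mm, angles in degrees, forces in N, time in s.
With the tool pointing down it reaches from about 400 to 850 mm from the base axis. Payload 4.5 kg.
Tool frame: the origin (TCP) lies on the centre line of the jaws, within the pads' length; the fingertips stand arm.tcp_to_tips ahead of it and the grasp point (between the pads) lies 8 mm behind it (arm.tcp_to_tips is the distance from the TCP to the fingertips, in mm); z points along the fingers, y is the line along which they close (so a half turn about z gives the same grasp; the last joint's range is limited). The gripper opens to 88 mm and grips with 3 to 60 N. Pads are 18 mm wide; open, the fingers measure 123 mm over their backs; the gripper's body (75 mm by 187 mm) begins 45 mm behind the grasp point.
Start: joints at [-69.511, 39.483, -11.15, 89.685, 9.013, 51.709, -12.324], TCP at [198.838, 592.55, 249.743] pointing down, gripper open.
Joint ranges: [-172.22, 172.22], [-26.19, 119.32], [-84.43, 86.54], [7.71, 146.69], [-57.33, 237.33], [2.42, 119.75], [-152.13, 152.13]. Speed limits (degrees/s): [147.25, 147.25, 180, 180, 180, 180, 180].

### API

Orientations are given as [roll, pitch, yaw] about the fixed x, y, z axes, in that order (R = Rz(yaw) Ry(pitch) Rx(roll)).
In Python, from station import arm, imaging, job gives the robot as it stands. The module is installed in compiled form; this text tells all that it offers.
- The arm moves only by the shell command python3 -m jog 'ROWS' [OPENING]. ROWS is JSON, a list of rows, each a list of 2 entries, a list of its own where there are three numbers: the shift along the tool's x, y, z in cm, then the turn about the tool's z in rad. A call has 1 to 12 rows; each row shifts and turns the commanded pose from where the row before left it, along the tool's axes as they then stand; what a row does not reach is not made up. A row lasts 1/10 s, in which the tool goes at most 50 mm and 8.59 degrees, less where a joint would pass 70% of its speed; a pose out of reach is approached as far as the arm can. A call is refused whole if a number of a shift passes 5 or a number of a turn 0.15, either way. A call with a gripper value outside its range is refused whole. OPENING is the finger opening in cm, from 0 to 8.81, set as the call begins (- or left out, the last holds). The fingers move at their own pace and stop on an object; the grip force is fixed at half the most. Time passes only in rows, so rows that do not move let the fingers close. It gives the time, the measured TCP pose, the force, the opening and the grip force at its end, in the units of the state.
- arm.state(): the state, without advancing time (a new reading comes with each control period).
- imaging.capture(name): name is "side" or "top" or "wrist"; returns the picture (400x640x3 uint8, red, green, blue); there is no depth.
- imaging.camera_model(name): a dict with "K" (3x3 intrinsics, pixels), "R" (3x3) and "t" (3): a world point X has camera coordinates R X + t. Camera axes: x right, y down, z forward; pixel columns grow to the right and rows downward; lengths in mm; the calibration is good to about 2 mm. The wrist camera is an equidistant fisheye: a pixel r from the principal point sees the ray r / f radians off the axis. A picture is of the moment at which its call begins: read the wrist's pose just before it. camera_model takes no time and is no camera call; for the wrist camera it gives the pose at the moment of the call.
- job.hand_in(): hands the job in; it is judged then, once.
Trained networks look in the newest picture that a camera, given by its name, has taken for a name from the list of things; names that differ only in an ending like _2 or _b are one class to them, and where a whole thing is asked for, a point or a joint stands for the part that bears it (a point fixed in the world has none). Each returns a list of dicts, best first, with "score" (0 to 1); they miss things now and then, are a little off and sometimes report something else, mostly with a low value. They report only what shows in the picture. A call takes as long as a camera call. They do not tell look-alikes from the thing itself.
- imaging.look_for(name, camera): "bbox" ([left, top, right, bottom] in pixels, round what is visible of it).
- imaging.pinpoint(name, camera): "centre" ([row, column] in pixels: a listed point, or the origin of a listed thing).
The state is a dict: "t": time; "q": joint angles; "joint_velocities": joint speeds; "joint_torque": joint torques, N m; "ee_pos": TCP position; "tcp_rot": TCP orientation; "ft_force": force on the tool from outside, world axes, zero at the start; "torque": the same for the moment, N m; "width": finger opening in mm; "grasp_force": force on a finger pad.
Only numpy, scipy, OpenCV 4.12 (cv2) and the standard library are available. Lean on these libraries where they do the work, as an engineer would, in place of code of your own. Each camera call takes 0.05 s, during which the arm holds its last target. There are 200 camera calls.

### The job

Take the pile of dollhouse miniatures apart and set each piece upright, centred and lined up, on the white-painted plinth cut to its outline: the pink vanity on the rectangular one, the pewter tray on the oval one, the stool on the round one. The glass lampshade goes in the small wooden case: slide its cover back, set the shade upright on the case floor without dropping it in, and slide the cover fully shut over it. Let go of everything at the end.

Things in the scene. Friction and masses are not known exactly. Their poses are not given: they have to be found in the camera images.
- lampshade: Miniature glass lampshade, top of the pile: green glass cone 36 mm across at the foot, 22 mm at 26 mm height, with a round brass finial 12 mm across on top from 26 to 40 mm height (grip this). 30 g. Origin: centre of its underside; z up. Stands centred within a few mm on the stool.
- stool: Miniature dark wood round stool, 34 mm tall: seat disc 48 mm across, 8 mm thick (from 26 to 34 mm height), on four thin legs. 30 g. Origin: centre underneath at foot level; z up. Stands inside the tray, on the tray's 3 mm thick floor.
- tray: Miniature pewter oval tray with straight long sides: 84 mm along its y, 56 mm along its x, rim about 9 mm high, floor 3 mm thick; two thin loops at the y ends. 70 g. Origin: centre of its underside; z up. Lies on the vanity's top; its y is roughly along the vanity's y.
- vanity: Miniature pink painted vanity table, bottom of the pile: top 104 mm along its y, 62 mm deep along its x, 60 mm tall; top board 8 mm thick with a 58 mm deep, 44 mm wide centre drawer box under it (38 to 52 mm height), two pedestals of drawers facing its +x. 160 g. Origin: centre of its underside; z up.
- plinth_rect: Fixed rectangular white-painted plinth, 120 mm along its y, 78 mm along its x, 10 mm thick. Origin: centre of its underside; z up. The vanity goes on it, long side along the plinth's long side (either way round).
- plinth_oval: Fixed oval white-painted plinth with straight long sides, 102 mm along its y, 74 mm along its x, 10 mm thick. Origin: centre of its underside; z up. The tray goes on it, long axis along the plinth's long axis.
- plinth_round: Fixed round white-painted plinth, 64 mm across, 10 mm thick. Origin: centre of its underside. The stool goes on it.
- case: Fixed wooden case, 100 mm along its x, 96 mm along its y, about 60 mm tall, with a sliding cover. Inside: 88 mm (x) by 84 mm (y), floor 6 mm above its origin, walls to 50 mm. Origin: centre of its underside; x is the way the cover slides open, z up. With the cover fully back the inside is open from x = -44 to +37 mm.
- cover (a joint): Slide of the case's cover in m: 0 is fully shut (against a stop), 0.085 fully open (stop); it grows as the cover slides along the case's +x. It starts shut or up to 20 mm ajar, needs about 1 N and stays where it is left.
- cover_grip (a point): Top centre of the dark wood grip bar on the cover: 10 mm along the case's x, 40 mm along its y, 16 mm tall above the cover plate; this point lies 71.5 mm above the case's underside, at case x = -34 mm + cover slide, y = 0.
There are look-alikes about, which are no part of the job. Leave any purple or red look-alike of the lampshade alone.

How it is judged:
By the outcome, as a careful person would: the job done as asked, in the order asked, and still so for the second after the job is handed in, with the robot touching nothing.
It also fails if it takes over 144 s, if anything falls off the work surface, if the arm or the gripper's body presses on something with over 40 N, if the wrist force passes 120 N, or if a joint passes its speed limit or range.

## Working session

There is one attempt and no reset: what is moved stays moved. The work goes in short steps, Python scripts to look and compute and a shell command to move; the robot and the scene stay as the last step left them, time stands still between calls to the robot, and variables do not carry over. Pictures are saved under pics/ and viewed, at most 14 in all, crops included, and the job is handed in when it is done.

```bash
mkdir -p pics; cat > h.py <<'E'
import numpy as np, cv2
from station import arm, imaging, job
from scipy.spatial.transform import Rotation as Ro
def cap(n,f=None):
    im=imaging.capture(n)
    if f: cv2.imwrite('pics/'+f,im[:,:,::-1])
    return im
def ray(n,px,m=None):
    m=m or imaging.camera_model(n);K=np.array(m['K']);R=np.array(m['R']);t=np.array(m['t'])
    r,c=px; d=np.array([(c-K[0,2])/K[0,0],(r-K[1,2])/K[1,1],1.])
    if n=='wrist':
        a=np.hypot(d[0],d[1]); s=np.sin(a)/a if a>1e-9 else 1
        d=np.array([d[0]*s,d[1]*s,np.cos(a)])
    return -R.T@t, R.T@d
def at(n,px,z,m=None):
    o,d=ray(n,px,m); return o+d*(z-o[2])/d[2]
def proj(n,X,m=None):
    m=m or imaging.camera_model(n);K=np.array(m['K']);c=np.array(m['R'])@np.array(X)+np.array(m['t'])
    if n=='wrist':
        h=np.hypot(c[0],c[1]);a=np.arctan2(h,c[2]);c=np.array([c[0]/h*a,c[1]/h*a,1])
    u=K@(c/c[2]);return u[1],u[0]
E
python3 - <<'E'
from h import *
np.set_printoptions(precision=1,suppress=True)
s=arm.state();print(s['t'],s['ee_pos'],s['tcp_rot'],s['width'],arm.tcp_to_tips,s['ft_force'])
Z=dict(lampshade=97,stool=63,tray=60,vanity=0,plinth_rect=0,plinth_oval=0,plinth_round=0,case=0,cover_grip=71.5)
for n in ['top','side']:
    cap(n,n+'0.png');m=imaging.camera_model(n);print(n,np.array(ray(n,(200,320))).round(2))
    for k in Z:
        for d in imaging.pinpoint(k,n)[:4]:
            if d['score']>.2: print(n,k,round(d['score'],2),np.array(d['centre']),at(n,d['centre'],Z[k])[:2])
E
```

```text
0.0 [198.7 591.9 248.9] [-179.9    0.   161.5] 88.5291344725974 11.0 [0.1 0.3 0.5]
top [[438.2  -5.2 819.5]
 [  0.1   0.   -1. ]]
top lampshade 0.79 [216.9 229.8] [479.8 179.6]
top lampshade 0.76 [244.1 164. ] [427.4 308.1]
top lampshade 0.65 [198.1 171.2] [518.5 296.9]
top lampshade 0.57 [240.3 199.4] [434.2 238.8]
top stool 0.64 [200.3 173.8] [517.6 305.6]
top tray 0.98 [200.6 171.6] [517.3 311.4]
top vanity 0.66 [201.  185.2] [522.3 305.7]
top plinth_oval 0.65 [145.8 322. ] [647.1  -4.9]
top plinth_round 0.97 [225.9 266.3] [464.3 122.1]
top case 0.97 [196.5 455.2] [ 526.7 -307.1]
top case 0.57 [222.3 271.1] [472.2 111.4]
top cover_grip 0.58 [205.2 474.1] [ 500.4 -319.2]
side [[ -30.3 -534.8  699.9]
 [   0.6    0.5   -0.6]]
side lampshade 0.71 [154.  235.5] [524.6 293.7]
side lampshade 0.71 [188.4 201.2] [363.7 226.4]
side lampshade 0.65 [201.4 249.1] [413.2  97.7]
side lampshade 0.5 [200.6 221. ] [368.3 149.6]
side stool 0.67 [162.2 228.3] [513.6 319.8]
side tray 0.64 [166.6 229.7] [504.7 302.2]
side vanity 0.56 [180.8 235. ] [518.8 307.3]
side plinth_rect 0.95 [258.1 320.9] [463.7 -92.3]
side plinth_oval 0.82 [206.8 342.6] [646.   -5.7]
side plinth_round 0.71 [216.1 267. ] [477.1 115.6]
side plinth_round 0.52 [163.8 231. ] [567.6 390.6]
side case 0.91 [291.8 415.3] [ 531.5 -308.1]
side cover_grip 0.94 [276.7 415.9] [ 507.9 -311.3]
```

```bash
sleep 1
```

```text
(no output)
```

View pics/top0.png

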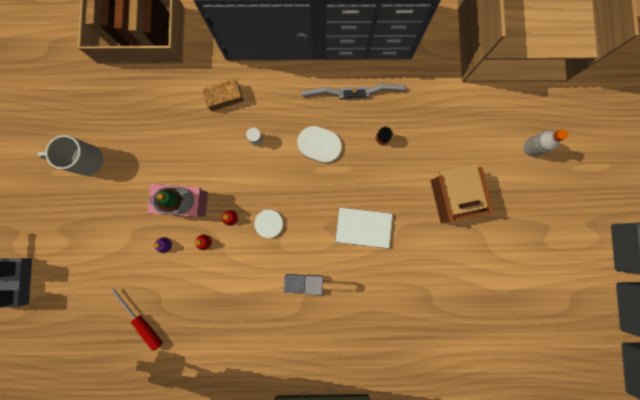

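View pics/side0.png

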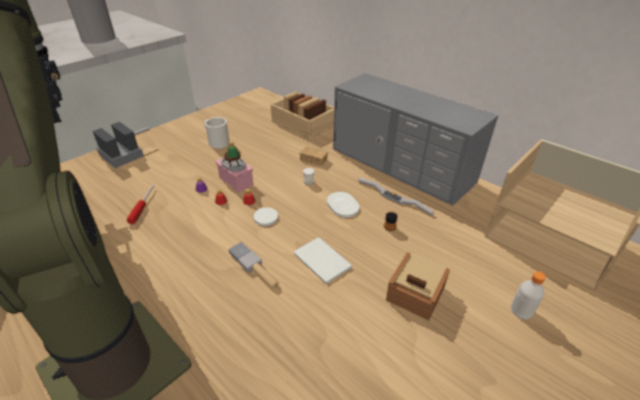

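The top view shows the pile at about (175,200), with purple and red look-alikes at (164,245), (203,242) and (230,217). The round plinth is at (268,223), the oval at (320,145) and the rectangle at (365,228). The case is at (462,195), with its grip at (470,204). Next I'll measure the plinth outlines and look at the case and pile enlarged.

```bash
cat >> h.py <<'E'
def contours(n,im,z,lo=150,box=None,sat=60):
    hsv=cv2.cvtColor(im,cv2.COLOR_RGB2HSV); m=((hsv[:,:,2]>lo)&(hsv[:,:,1]<sat)).astype(np.uint8)
    out=[]
    mod=imaging.camera_model(n)
    for c in cv2.findContours(m,cv2.RETR_EXTERNAL,cv2.CHAIN_APPROX_NONE)[0]:
        if cv2.contourArea(c)<300: continue
        P=np.array([at(n,(p[0][1],p[0][0]),z,mod)[:2] for p in c]).astype(np.float32)
        (cx,cy),(w,h),a=cv2.minAreaRect(P)
        if w<h: w,h,a=h,w,a+90
        out.append((round(cx,1),round(cy,1),round(w,1),round(h,1),round((a+90)%180-90,1),c[:,0].mean(0).round()))
    return out  # angle = direction of long side, world deg
def go(x,y,z,yaw=None):
    s=arm.state(); p=np.array(s['ee_pos']); r=s['tcp_rot']; cy=r[2]
    yaw=cy if yaw is None else yaw
    d=(yaw-cy+180)%360-180
    R=Ro.from_euler('xyz',[180,0,yaw],degrees=True)
    print('t %.2f at'%s['t'],p.round(1),np.round(r,1),'turn rad %.3f then shift cm'%(-np.radians(d)),(R.inv().apply(np.array([x,y,z])-p)/10).round(2))
E
python3 - <<'E'
from h import *
im=cv2.imread('pics/top0.png')[:,:,::-1].copy()
for o in contours('top',im,10): print(o)
a=cv2.resize(im[150:260,130:240],None,fx=3.6,fy=3.6,interpolation=cv2.INTER_CUBIC)
b=cv2.resize(im[140:250,410:520],None,fx=3.6,fy=3.6,interpolation=cv2.INTER_CUBIC)
cv2.imwrite('pics/crop0.png',np.hstack([a,b])[:,:,::-1])
go(525,250,300,90)
E
```

```text
(469.3, 116.8, 62.3, 60.0, 89.4, array([268., 223.]))
(458.5, -96.0, 119.8, 76.9, 82.7, array([364., 228.]))
(649.5, 1.7, 100.9, 73.8, 68.6, array([319., 144.]))
t 1.00 at [198.9 592.6 249.7] [180.   -0.  161.4] turn rad 1.247 then shift cm [-34.26  32.61  -5.03]
```

View pics/crop0.png

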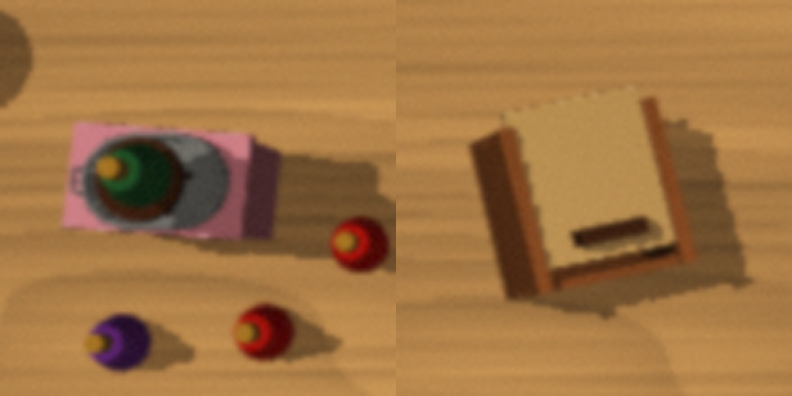

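The crop shows the vanity's long side at about 86° in world yaw and the case's x axis at about +11° in world yaw, with the cover slightly ajar. I'll fly over the pile and look with the wrist camera.

```bash
python3 -m jog '[[[0,0,-0.6],0.139],[[0,0,-0.6],0.139],[[0,0,-0.6],0.139],[[0,0,-0.6],0.139],[[0,0,-0.6],0.139],[[0,0,-0.6],0.139],[[0,0,-0.6],0.139],[[0,0,-0.6],0.139],[[0,0,-0.2],0.139]]' ; python3 -m jog '[[[-3,3.2,0],0],[[-3,3.2,0],0],[[-3,3.2,0],0],[[-3,3.2,0],0],[[-3,3.2,0],0],[[-3,3.2,0],0],[[-3,3.2,0],0],[[-3,3.2,0],0],[[-3,3.2,0],0],[[-3,3.2,0],0],[[0,0,0],0],[[0,0,0],0]]'
python3 - <<'E'
from h import *
np.set_printoptions(precision=1,suppress=True)
im=cap('wrist','w1.png');s=arm.state();print(s['ee_pos'],s['tcp_rot']);m=imaging.camera_model('wrist');print(ray('wrist',(200,320)))
for k,z in dict(lampshade=97,stool=63,tray=60,vanity=0,plinth_round=0).items():
    for d in imaging.pinpoint(k,'wrist')[:4]:
        if d['score']>.2: print(k,round(d['score'],2),np.array(d['centre']),at('wrist',d['centre'],z,m)[:2])
E
```

```text
t: 1.9
ee_pos: [198.8, 592.9, 300.5]
tcp_rot: [180.0, -0.1, 89.5]
ft_force: [-0.1, 0.2, -0.6]
width: 88.2
grasp_force: 0.0
t: 3.1
ee_pos: [518.3, 290.3, 299.7]
tcp_rot: [-180.0, -0.0, 89.6]
ft_force: [0.2, 1.2, 0.3]
width: 88.2
grasp_force: 0.0
[517.1 291.9 299.6] [-180.    -0.    89.8]
(array([517.4, 356.8, 435.5]), array([ 0. , -0.2, -1. ]))
lampshade 0.9 [169.  319.7] [518.2 305.8]
lampshade 0.87 [226.5 294.1] [488.4 238.9]
lampshade 0.7 [191.3 261.6] [452.3 280.9]
lampshade 0.6 [127.  250.7] [442.4 353.6]
stool 0.89 [167.8 318.2] [516.4 302.1]
tray 0.64 [161.6 320.8] [519.6 309.3]
plinth_round 0.68 [280.7 289.9] [470.4 112.8]
```

View pics/w1.png

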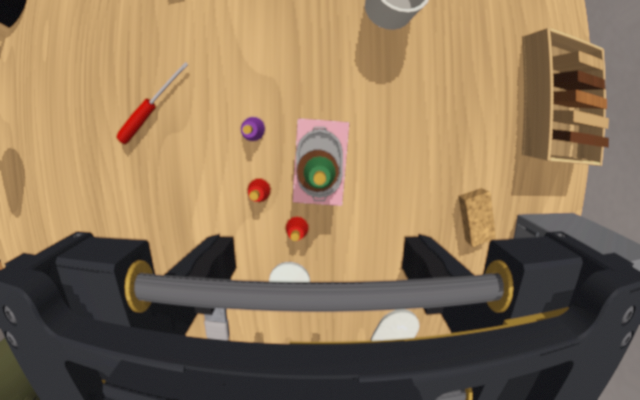

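The wrist view shows the lampshade finial at (178,320), the stool and tray beneath it, and the vanity at columns 295–348. A red look-alike sits at (228,297), close to the vanity's −y end. Next I'll fly to the case.

```bash
python3 - <<'E'
from h import *
print(at('wrist',(178,320),131),at('top',(196.4,160.6),131))
E
python3 -m jog '[[[-4.9,0,0],-0.1],[[-4.9,-0.2,0],-0.1],[[-4.9,0,0],0],[[-4.9,0,0],0],[[-4.9,0,0],0],[[-4.9,0,0],0],[[-4.9,0,0],0],[[-4.9,0,0],0],[[-4.9,0,0],0],[[-4.9,0,0],0],[[-4.9,0,0],0],[[-4.9,0,0],0]]' ; python3 - <<'E'
from h import *
go(505,-340,250,101)
E
```

```text
[517.96428771 302.50405217 131.        ] [518.13875121 302.88648667 131.        ]
t: 4.6
ee_pos: [616.0, -288.3, 299.8]
tcp_rot: [180.0, -0.0, 101.3]
ft_force: [1.4, 0.5, 1.2]
width: 88.1
grasp_force: 0.0
t 4.60 at [ 616.  -288.3  299.8] [180.   -0.  101.3] turn rad 0.005 then shift cm [ -2.96 -11.89   4.98]
```

```bash
python3 -m jog '[[[-0.8,-3.5,1],0],[[-1,-4,2],0],[[-1.1,-4,2],0],[[0,-0.4,0],0],[[0,0,0],0]]' 3
python3 - <<'E'
from h import *
np.set_printoptions(precision=1,suppress=True)
m=imaging.camera_model('wrist');im=cap('wrist','w2.png');s=arm.state();print(s['ee_pos'],s['tcp_rot'])
for k,z in dict(case=0,cover_grip=71.5,plinth_rect=0).items():
    for d in imaging.pinpoint(k,'wrist')[:4]:
        if d['score']>.2: print(k,round(d['score'],2),np.array(d['centre']),at('wrist',d['centre'],z,m)[:2])
E
```

```text
t: 5.1
ee_pos: [503.6, -339.1, 249.6]
tcp_rot: [-180.0, -0.0, 101.1]
ft_force: [-0.1, 0.4, 0.3]
width: 50.0
grasp_force: 0.0
[ 505.6 -338.2  250.1] [179.9  -0.  101.3]
case 0.95 [153.  343.7] [ 528.6 -306.4]
cover_grip 0.89 [163.7 321.2] [ 501.4 -316. ]
```

View pics/w2.png

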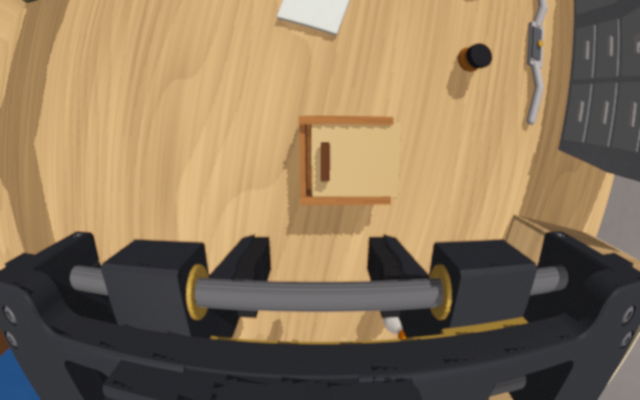

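The case is square to the image, with corners at about (118,300), (118,393), (203,300) and (203,390). The grip bar is centred at (161,325), and there is a gap of a few mm at its left.

```bash
python3 - <<'E'
from h import *
np.set_printoptions(precision=1,suppress=True)
print('grip',at('wrist',(161.5,325.5),71.5)[:2],at('wrist',(143,325),71.5)[:2],at('wrist',(181,326),71.5)[:2])
for z in(50,60):
  C=[at('wrist',p,z)[:2] for p in [(118,300),(118,393),(203,390),(203,300)]];print(z,np.array(C),np.mean(C,0))
g=at('wrist',(161.5,325.5),71.5)
go(g[0],g[1],76,101)
E
```

```text
grip [ 509.  -311.6] [ 504.7 -293.1] [ 513.7 -331.4]
50 [[ 473.7 -273. ]
 [ 572.6 -251.3]
 [ 592.1 -345.4]
 [ 491.5 -365.7]] [ 532.5 -308.9]
60 [[ 474.3 -273. ]
 [ 570.3 -251.9]
 [ 589.2 -343.3]
 [ 491.6 -363. ]] [ 531.3 -307.8]
t 5.30 at [ 506.8 -337.7  250.3] [179.9   0.  101.4] turn rad 0.007 then shift cm [ 2.5  0.7 17.4]
```

```bash
python3 -m jog '[[[1,0.35,4],0],[[1,0.35,4.5],0],[[0.5,0,4.5],0],[[0,0,3],0],[[0,0,1.9],0],[[0,0,0],0]]' 4
python3 -m jog '[[[0,0,0],0],[[0,0,0],0],[[0,0,0],0],[[0,0,0],0],[[0,0,0],0],[[0,0,0],0]]' 0
```

```text
t: 5.9
ee_pos: [507.8, -311.6, 68.9]
tcp_rot: [-180.0, -0.1, 101.4]
ft_force: [-0.8, -0.1, 0.4]
width: 39.8
grasp_force: 0.0
t: 6.5
ee_pos: [506.6, -313.2, 71.2]
tcp_rot: [180.0, 0.0, 101.2]
ft_force: [-0.8, 0.4, 4.1]
width: 9.7
grasp_force: 30.0
```

```bash
python3 -m jog '[[[0,0.5,0],0],[[0,1.2,0],0],[[0,1.2,0],0],[[0,1.2,0],0],[[0,1.2,0],0],[[0,1.2,0],0],[[0,0.5,0],0],[[0,0,0],0]]';python3 -m jog '[[[0,0.3,0],0],[[0,0.2,0],0],[[0,0,0],0]]'
```

```text
t: 7.3
ee_pos: [576.9, -299.0, 71.2]
tcp_rot: [179.9, 0.0, 101.3]
ft_force: [0.9, 2.1, 4.3]
width: 9.7
grasp_force: 30.0
t: 7.6
ee_pos: [577.2, -299.0, 71.1]
tcp_rot: [-179.7, -0.1, 101.2]
ft_force: [-6.4, 1.8, 11.1]
width: 9.5
grasp_force: 30.0
```

```bash
python3 -m jog '[[[0,0,0],0],[[0,0,0],0],[[0,0,0],0],[[0,0,-2],0],[[0,0,-4.5],0],[[0,0,-4.5],0],[[0,-2,-4],0],[[0,-2,-4],0],[[0,0,0],0]]' 4
python3 - <<'E'
from h import *
cap('wrist','w3.png');s=arm.state();print(s['ee_pos'],s['tcp_rot'])
m=imaging.camera_model('wrist')
for d in imaging.pinpoint('cover_grip','wrist')[:1]: print(d,at('wrist',d['centre'],71.5,m)[:2])
go(518,302.6,260,90)
E
```

```text
t: 8.5
ee_pos: [541.0, -309.6, 266.5]
tcp_rot: [179.6, 0.4, 101.0]
ft_force: [1.6, -0.7, 0.1]
width: 40.2
grasp_force: 0.0
[ 541.25319303 -307.89939652  263.64805864] [179.75366245   0.22876092 101.11566231]
{'centre': [178.7, 350.9], 'score': 0.91} [ 575.31950797 -296.94278359]
t 8.60 at [ 541.1 -306.5  261.5] [1.799e+02 1.000e-01 1.012e+02] turn rad 0.196 then shift cm [60.91 -2.31  0.15]
```

View pics/w3.png

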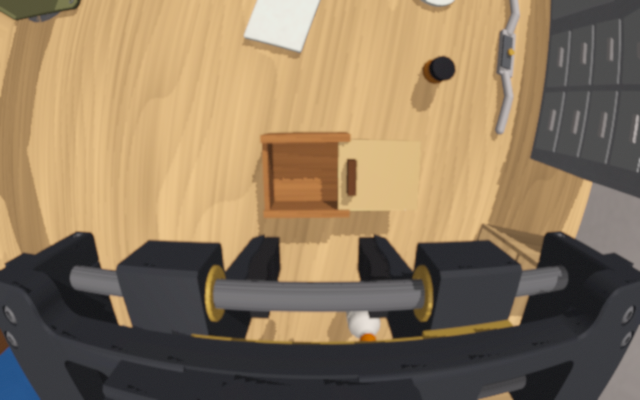

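The cover is fully back, and the opening spans columns 270–338 and rows 142–210. I'll fly to the lampshade.

```bash
python3 - <<'E'
from h import *
print(at('wrist',(176,304),50),at('wrist',(176,339),55), at('wrist',(176,270),50))
E
python3 -m jog '[[[4.9,0,0],0.1],[[4.9,0,0],0.1],[[4.9,-0.2,0],0],[[4.9,-0.2,0],0],[[4.9,-0.2,0],0],[[4.9,-0.2,0],0],[[4.9,-0.2,0],0],[[4.9,-0.2,0],0],[[4.9,-0.2,0],0],[[4.9,-0.2,0],0],[[4.9,0,0],0],[[4.9,0,0],0]]'
python3 - <<'E'
from h import *
go(518,302.6,260,90)
E
```

```text
[ 524.2521619  -305.48232952   50.        ] [ 562.81711344 -296.91491439   55.        ] [ 485.87591793 -312.85713353   50.        ]
t: 9.8
ee_pos: [511.2, 283.4, 258.6]
tcp_rot: [-179.8, 0.1, 89.9]
ft_force: [0.9, 0.1, 0.6]
width: 40.0
grasp_force: 0.0
t 9.80 at [511.2 283.4 258.6] [-1.798e+02  1.000e-01  8.990e+01] turn rad -0.002 then shift cm [ 1.92  0.68 -0.14]
```

```bash
python3 -m jog '[[[1.9,0.7,0],0],[[0,0,4],0],[[0,0,4],0],[[0,0,2.9],0],[[0,0,1.5],0],[[0,0,0],0],[[0,0,0],0]]' 
python3 - <<'E'
from h import *
print(np.mean([imaging.capture('wrist').mean()*0+np.array(arm.state()['ee_pos']) for i in range(3)],0))
go(518,302.6,135,90)
E
```

```text
t: 10.5
ee_pos: [519.1, 300.0, 135.7]
tcp_rot: [-179.9, 0.0, 89.8]
ft_force: [-0.5, 0.2, 0.4]
width: 40.0
grasp_force: 0.0
[519.9592719  300.15756257 137.09856789]
t 10.65 at [520.1 300.2 137.5] [ 1.799e+02 -1.000e-01  8.980e+01] turn rad -0.004 then shift cm [ 0.24 -0.21  0.25]
```

```bash
python3 -m jog '[[[0.2,-0.15,0.15],0],[[0,0,0],0],[[0,0,0],0],[[0,0,0],0],[[0,0,0],0],[[0,0,0],0],[[0,0,0],0]]' 0
python3 -m jog '[[[0,0,-0.5],0],[[0,0,-1],0],[[0,0,-2],0],[[0,0,-2],0],[[0,0,0],0]]'
python3 - <<'E'
from h import *
cap('wrist','w4.png');go(525,-307,200,101)
E
```

```text
t: 11.35
ee_pos: [518.2, 301.7, 135.4]
tcp_rot: [180.0, -0.0, 89.8]
ft_force: [-0.3, -1.1, 1.6]
width: 10.6
grasp_force: 30.0
t: 11.85
ee_pos: [520.0, 302.5, 193.3]
tcp_rot: [179.7, -0.2, 89.8]
ft_force: [0.8, 0.3, -0.1]
width: 10.5
grasp_force: 30.0
t 11.90 at [519.1 302.1 191.8] [ 1.798e+02 -1.000e-01  8.980e+01] turn rad -0.196 then shift cm [-59.9  -11.04  -0.82]
```

View pics/w4.png

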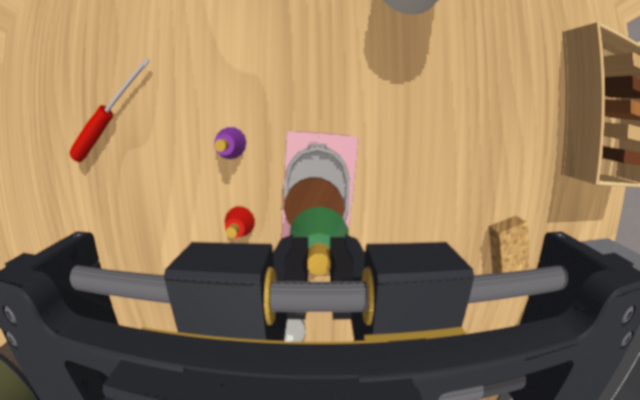

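The shade is held upright by its finial (at (262,318)), and the stool, tray and vanity are undisturbed. I'll carry it to the case with gentle ramps.

```bash
python3 -m jog '[[[-1,0,0],-0.05],[[-2,0,0],-0.05],[[-3,-0.4,0],-0.05],[[-4,-0.7,0],-0.046],[[-4.4,-1,0],0],[[-4.4,-1,0],0],[[-4.4,-1,0],0],[[-4.4,-1,0],0],[[-4.4,-1,0],0],[[-4.4,-1,0],0],[[-4.4,-1,0],0],[[-4.4,-1,0],0]]'
python3 -m jog '[[[-4,-0.5,0],0],[[-4,-0.5,0],0],[[-3,-0.3,0],0],[[-2,0,0],0],[[-1,0,0],0],[[0,0,0],0]]'
python3 - <<'E'
from h import *
cap('wrist');go(525,-307,120,101.3)
E
```

```text
t: 13.1
ee_pos: [504.6, -161.6, 189.5]
tcp_rot: [-179.9, -0.0, 101.0]
ft_force: [0.7, 0.9, -0.3]
width: 10.8
grasp_force: 30.0
t: 13.7
ee_pos: [519.0, -300.8, 189.5]
tcp_rot: [-180.0, -0.0, 100.9]
ft_force: [0.5, 0.7, 0.2]
width: 10.5
grasp_force: 30.0
t 13.75 at [ 519.1 -299.1  189.5] [-1.80e+02 -1.00e-01  1.01e+02] turn rad -0.005 then shift cm [-0.89  0.42  6.95]
```

```bash
python3 -m jog '[[[-0.9,0.45,1],0],[[0,0,3],0],[[0,0,3],0],[[0,0,3],0],[[0,0,2],0],[[0,0,1],0],[[0,0,0],0],[[0,0,0],0]]'
python3 - <<'E'
from h import *
cap('wrist','w5.png');go(525,-307,44.4,101.3)
E
```

```text
t: 14.55
ee_pos: [526.2, -307.7, 60.7]
tcp_rot: [180.0, 0.0, 101.0]
ft_force: [-0.3, -0.3, -1.3]
width: 10.3
grasp_force: 30.0
t 14.60 at [ 526.4 -308.    61.1] [1.799e+02 1.000e-01 1.010e+02] turn rad -0.005 then shift cm [ 0.12 -0.12  1.67]
```

View pics/w5.png

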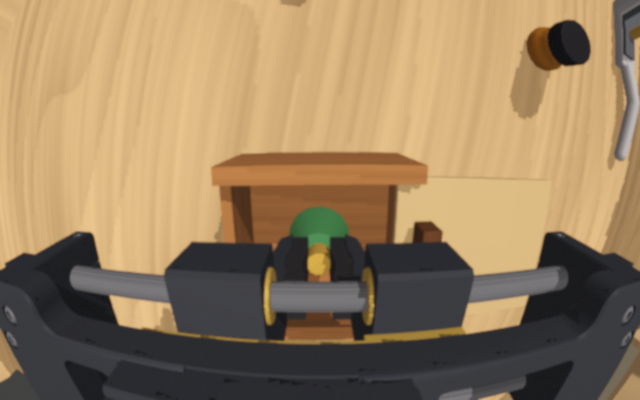

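The shade is inside the opening and clear of the walls. I'll lower it slowly until it touches.

```bash
python3 -m jog '[[[0,0,0.6],0],[[0,0,0.4],0],[[0,0,0.2],0],[[0,0,0.1],0],[[0,0,0],0],[[0,0,0],0]]'
python3 -m jog '[[[0,0,0.1],0],[[0,0,0.1],0],[[0,0,0],0],[[0,0,0],0]]'
```

```text
t: 15.2
ee_pos: [525.6, -307.9, 47.2]
tcp_rot: [180.0, -0.0, 101.0]
ft_force: [0.4, 0.0, 0.1]
width: 10.7
grasp_force: 30.0
t: 15.6
ee_pos: [525.5, -307.8, 45.1]
tcp_rot: [-180.0, -0.0, 101.0]
ft_force: [0.3, 0.1, 0.2]
width: 10.7
grasp_force: 30.0
```

```bash
python3 -m jog '[[[0,0,0.1],0],[[0,0,0],0],[[0,0,0],0]]'; python3 -m jog '[[[0,0,0.1],0],[[0,0,0],0],[[0,0,0],0]]'
```

```text
t: 15.9
ee_pos: [525.8, -307.8, 44.5]
tcp_rot: [180.0, 0.0, 101.0]
ft_force: [-0.9, 0.6, 3.5]
width: 10.6
grasp_force: 30.0
t: 16.2
ee_pos: [525.8, -307.8, 44.4]
tcp_rot: [180.0, 0.0, 101.0]
ft_force: [-1.7, 1.7, 12.1]
width: 10.6
grasp_force: 30.0
```

```bash
python3 -m jog '[[[0,0,-0.1],0],[[0,0,0],0]]'; python3 -m jog '[[[0,0,0],0],[[0,0,0],0],[[0,0,0],0],[[0,0,-1],0],[[0,0,-3],0],[[0,0,-4],0],[[0,0,-4],0],[[0,0,-4],0],[[0,0,-4],0],[[0,0,0],0]]' 3
python3 - <<'E'
from h import *
cap('wrist','w6.png');go(576.5,-299,71,101.3)
E
```

```text
t: 16.4
ee_pos: [525.8, -307.8, 44.5]
tcp_rot: [180.0, 0.0, 101.0]
ft_force: [-0.6, 1.4, 5.4]
width: 10.5
grasp_force: 30.0
t: 17.4
ee_pos: [528.5, -309.6, 250.6]
tcp_rot: [179.5, 0.4, 101.0]
ft_force: [1.7, -0.9, -0.6]
width: 30.0
grasp_force: 0.0
t 17.45 at [ 527.  -308.8  247.7] [179.7   0.2 101. ] turn rad -0.006 then shift cm [-1.000e-02  5.050e+00  1.767e+01]
```

View pics/w6.png

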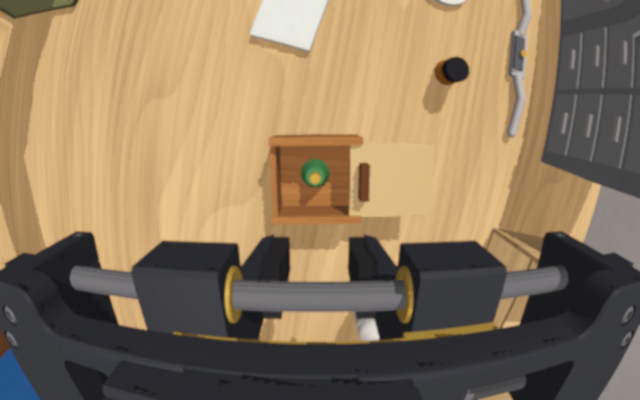

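The shade stands upright on the case floor at (173,315). Next is closing the cover.

```bash
python3 -m jog '[[[0,2,1],0],[[0,2.5,3],0],[[0,0.6,4],0],[[0,0,4],0],[[0,0,3],0],[[0,0,2.4],0],[[0,0,0.25],0],[[0,0,0],0]]' 4
python3 -m jog '[[[0,0,0],0],[[0,0,0],0],[[0,0,0],0],[[0,0,0],0],[[0,0,0],0],[[0,0,0],0]]' 0
```

```text
t: 18.25
ee_pos: [573.6, -297.1, 67.1]
tcp_rot: [-179.8, -0.2, 101.0]
ft_force: [-4.0, 1.7, 8.2]
width: 40.0
grasp_force: 3.8
t: 18.85
ee_pos: [574.9, -298.2, 67.1]
tcp_rot: [-179.9, -0.0, 101.0]
ft_force: [0.4, -0.4, -2.3]
width: 10.0
grasp_force: 30.0
```

```bash
python3 -m jog '[[[0,-0.5,0],0],[[0,-1.2,0],0],[[0,-1.2,0],0],[[0,-1.2,0],0],[[0,-1.2,0],0],[[0,-1.2,0],0],[[0,-1,0],0],[[0,-0.5,0],0],[[0,0,0],0]]'; python3 -m jog '[[[0,-0.2,0],0],[[0,-0.2,0],0],[[0,0,0],0],[[0,0,0],0]]'
```

```text
t: 19.75
ee_pos: [495.3, -314.2, 67.3]
tcp_rot: [-179.9, -0.0, 100.9]
ft_force: [0.2, -3.3, -11.7]
width: 9.7
grasp_force: 30.0
t: 20.15
ee_pos: [493.6, -314.5, 67.3]
tcp_rot: [180.0, 0.0, 101.0]
ft_force: [2.2, -4.8, -15.4]
width: 10.0
grasp_force: 30.0
```

```bash
python3 -m jog '[[[0,-0.2,0.05],0],[[0,0,0],0],[[0,0,0],0]]'; python3 -m jog '[[[0,-0.2,0],0],[[0,0,0],0],[[0,0,0],0]]'
```

```text
t: 20.45
ee_pos: [493.5, -314.5, 67.3]
tcp_rot: [179.8, 0.1, 101.1]
ft_force: [3.8, -5.2, -14.5]
width: 9.5
grasp_force: 30.1
t: 20.75
ee_pos: [493.5, -314.5, 67.3]
tcp_rot: [179.6, 0.1, 101.1]
ft_force: [7.1, -3.6, -17.7]
width: 9.8
grasp_force: 30.6
```

```bash
python3 -m jog '[[[0,-0.2,0],0],[[0,0,0],0],[[0,0.3,0.0],0],[[0,0,0],0]]'; python3 -m jog '[[[0,0,0],0],[[0,0,0],0],[[0,0,0],0],[[0,0,-2],0],[[0,0,-4],0],[[0,0,-4],0],[[0,0,-4],0],[[0,0,-4],0],[[0,0,0],0]]' 3
python3 - <<'E'
from h import *
im=cap('wrist','w7.png');print(imaging.pinpoint('cover_grip','wrist')[:1])
cv2.imwrite('pics/w7c.png',cv2.resize(im[110:240,250:430],None,fx=4,fy=4,interpolation=cv2.INTER_CUBIC)[:,:,::-1])
go(518,302.6,250,90)
E
```

```text
t: 21.15
ee_pos: [493.5, -314.5, 67.3]
tcp_rot: [179.7, 0.1, 101.1]
ft_force: [6.1, -3.1, -16.4]
width: 9.8
grasp_force: 30.1
t: 22.05
ee_pos: [493.0, -316.1, 253.2]
tcp_rot: [179.5, 0.4, 101.0]
ft_force: [-0.2, -1.2, 0.1]
width: 29.9
grasp_force: 0.0
[{'centre': [4.7, 328.3], 'score': 0.63}]
t 22.15 at [ 490.3 -314.6  248.4] [1.799e+02 1.000e-01 1.010e+02] turn rad 0.192 then shift cm [61.72  2.77 -0.16]
```

View pics/w7c.png

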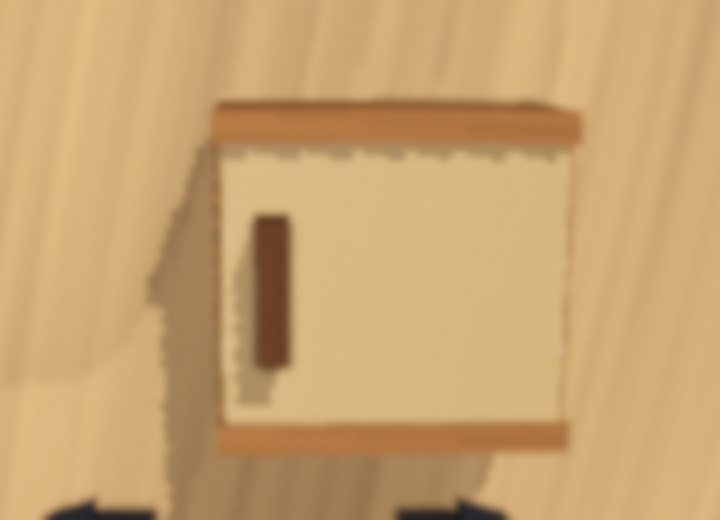

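The cover is fully shut and flush with the case edge. Back to the pile for the stool.

```bash
python3 -m jog '[[[4.9,0,0],0.1],[[4.9,0,0],0.092],[[4.9,0.2,0],0],[[4.9,0.2,0],0],[[4.9,0.2,0],0],[[4.9,0.2,0],0],[[4.9,0.2,0],0],[[4.9,0.2,0],0],[[4.9,0.2,0],0],[[4.9,0.2,0],0],[[4.9,0.2,0],0],[[4.9,0.2,0],0]]' 7.5
python3 - <<'E'
from h import *
go(518,302.6,250,90)
E
```

```text
t: 23.35
ee_pos: [494.9, 273.6, 245.6]
tcp_rot: [-179.8, 0.1, 90.0]
ft_force: [0.9, 0.7, 0.5]
width: 75.1
grasp_force: 0.0
t 23.35 at [494.9 273.6 245.6] [-1.798e+02  1.000e-01  9.000e+01] turn rad 0.000 then shift cm [ 2.9   2.31 -0.44]
```

```bash
python3 -m jog '[[[0,2.3,0],0],[[0,0,0],0],[[0,0,0],0]]'
python3 - <<'E'
from h import *
np.set_printoptions(precision=1,suppress=True)
m=imaging.camera_model('wrist');im=cap('wrist','w8.png');imt=cap('top','top1.png')
for k,z in dict(stool=63,tray=60).items():
  for n,mm in(('wrist',m),('top',None)):
    for d in imaging.pinpoint(k,n)[:1]:
        print(k,n,round(d['score'],2),np.array(d['centre']),at(n,d['centre'],z,mm)[:2])
def reg(n,im,mask,z,mm,near,R):
    # mask pixels -> world, near pile; minAreaRect
    c=max(cv2.findContours(mask.astype(np.uint8),cv2.RETR_EXTERNAL,cv2.CHAIN_APPROX_NONE)[0],key=lambda c:cv2.contourArea(c))
    P=np.array([at(n,(p[0][1],p[0][0]),z,mm)[:2] for p in c]).astype(np.float32);return cv2.minAreaRect(P)
for n,I,mm in(('wrist',im,m),('top',imt,imaging.camera_model('top'))):
    h=cv2.cvtColor(I,cv2.COLOR_RGB2HSV).astype(int);H,S,V=h[...,0],h[...,1],h[...,2]
    pink=((H>160)|(H<5))&(S>40)&(S<150)&(V>120)
    r,c=proj(n,(518,303,70),mm);r,c=int(r),int(c);w=np.zeros(H.shape,bool);w[r-60:r+60,c-60:c+60]=1
    pink=cv2.morphologyEx((pink&w).astype(np.uint8),cv2.MORPH_CLOSE,np.ones((3,3)))
    print('vanity',n,reg(n,I,pink,60,mm,None,None))
    seat=w&(H<15)&(S>100)&(V<140)
    print('seat',n,reg(n,I,seat,97,mm,None,None))
    cv2.imwrite('pics/c_%s.png'%n,cv2.resize(I[r-50:r+50,c-50:c+50],None,fx=4,fy=4,interpolation=cv2.INTER_CUBIC)[:,:,::-1])
a=np.hstack([cv2.imread('pics/c_wrist.png'),cv2.imread('pics/c_top.png')]);cv2.imwrite('pics/c8.png',a)
E
```

```text
t: 23.65
ee_pos: [518.4, 270.6, 245.7]
tcp_rot: [-179.8, 0.2, 89.9]
ft_force: [0.1, 0.4, 1.1]
width: 74.9
grasp_force: 0.0
stool wrist 0.95 [154.8 316.8] [515.9 301.7]
stool top 0.58 [200.1 173.2] [518.  306.8]
tray top 0.71 [199.2 172.7] [520.2 309.2]
vanity wrist ((519.8077392578125, 306.5993347167969), (103.57389068603516, 61.34016036987305), 85.40879821777344)
seat wrist ((516.4780883789062, 301.91900634765625), (45.435401916503906, 45.0890007019043), 62.889488220214844)
vanity top ((518.7329711914062, 306.9166564941406), (104.53276062011719, 60.8139533996582), 85.23863220214844)
seat top ((515.775634765625, 302.21807861328125), (49.704681396484375, 42.106170654296875), 89.43344116210938)
```

View pics/c8.png

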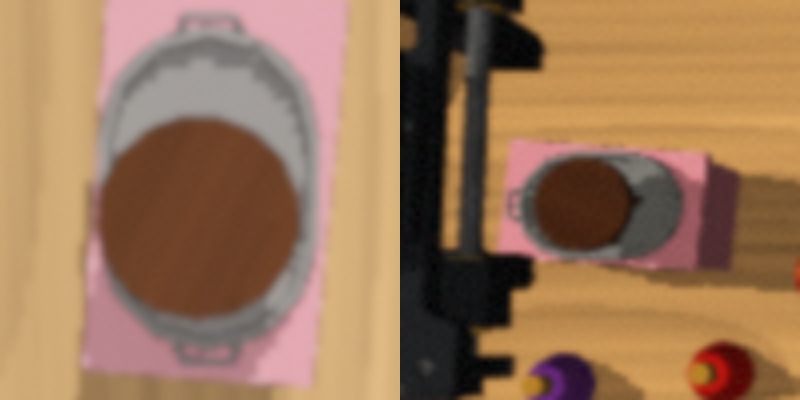

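Both cameras agree on the vanity at (519,307) with its long axis at 85.3°, and on the stool seat at (516,302), inside the tray and a little off its centre. I'll grip the seat.

```bash
python3 -m jog '[[[2,-0.1,1],0],[[1.1,0,4],0],[[0,0,4],0],[[0,0,4],0],[[0,0,2.5],0],[[0,0,0.5],0],[[0,0,0],0],[[0,0,0],0]]'
python3 - <<'E'
from h import *
go(516.3,302,85,90)
E
```

```text
t: 24.75
ee_pos: [519.1, 304.3, 88.4]
tcp_rot: [179.9, -0.1, 90.0]
ft_force: [-0.2, -0.2, 0.4]
width: 74.8
grasp_force: 0.0
t 24.75 at [519.1 304.3  88.4] [ 1.799e+02 -1.000e-01  9.000e+01] turn rad 0.000 then shift cm [-0.23 -0.28  0.34]
```

```bash
python3 -m jog '[[[-0.2,-0.25,0.25],0],[[0,0,0],0],[[0,0,0],0]]' 6; python3 -m jog '[[[0,0,0],0],[[0,0,0],0],[[0,0,0],0],[[0,0,0],0],[[0,0,0],0]]' 0
python3 -m jog '[[[0,0,-0.5],0],[[0,0,-1],0],[[0,0,-3],0],[[0,0,-2],0],[[0,0,0],0]]'
python3 - <<'E'
from h import *
cap('top')
for n in['wrist']:
  m=imaging.camera_model(n);im=cap(n,'w9.png')
  for o in contours(n,im,10): print(o)
go(469.3,116.8,150,90)
E
```

```text
t: 25.05
ee_pos: [516.1, 301.3, 85.5]
tcp_rot: [179.9, -0.0, 90.0]
ft_force: [-0.6, 0.1, -0.2]
width: 60.1
grasp_force: 0.0
t: 25.55
ee_pos: [516.0, 301.3, 84.9]
tcp_rot: [180.0, -0.0, 90.0]
ft_force: [0.4, 0.7, 2.2]
width: 45.7
grasp_force: 30.0
t: 26.05
ee_pos: [517.7, 302.2, 153.0]
tcp_rot: [179.7, -0.2, 90.0]
ft_force: [0.4, 0.3, -0.1]
width: 45.7
grasp_force: 30.0
(469.0, 138.8, 51.7, 15.8, 0.1, array([278., 336.]))
(520.4, 311.7, 88.8, 73.6, 86.6, array([321., 179.]))
t 26.15 at [515.8 301.2 150.1] [180.  -0.  90.] turn rad 0.000 then shift cm [-1.844e+01 -4.650e+00  1.000e-02]
```

```bash
python3 -m jog '[[[-1.5,-0.4,0],0],[[-3,-1,0],0],[[-4.5,-1,0],0],[[-4.5,-1,0],0],[[-3.4,-1,0],0],[[-1.5,-0.25,0],0],[[0,0,0],0],[[0,0,0],0]]'
python3 - <<'E'
from h import *
cap('top')
m=imaging.camera_model('wrist')
im=cap('wrist','w10.png')
for o in contours('wrist',im,10): print(o)
h=cv2.cvtColor(im,cv2.COLOR_RGB2HSV).astype(int);H,S,V=h[...,0],h[...,1],h[...,2]
go(469.3,116.8,60,90)
E
```

```text
t: 26.95
ee_pos: [469.4, 117.9, 149.2]
tcp_rot: [-180.0, -0.0, 90.0]
ft_force: [-0.3, 0.7, -0.8]
width: 45.8
grasp_force: 30.0
(466.5, -42.1, 78.0, 16.8, -0.1, array([315., 336.]))
(470.6, 120.6, 63.7, 55.0, -1.1, array([320., 195.]))
(679.5, 141.6, 59.8, 35.7, -7.1, array([518., 172.]))
(537.0, 296.7, 54.8, 14.1, 6.4, array([393.,   4.]))
t 27.05 at [469.6 119.  149.3] [ 1.80e+02 -1.00e-01  9.01e+01] turn rad 0.002 then shift cm [-0.22 -0.03  8.93]
```

View pics/w10.png

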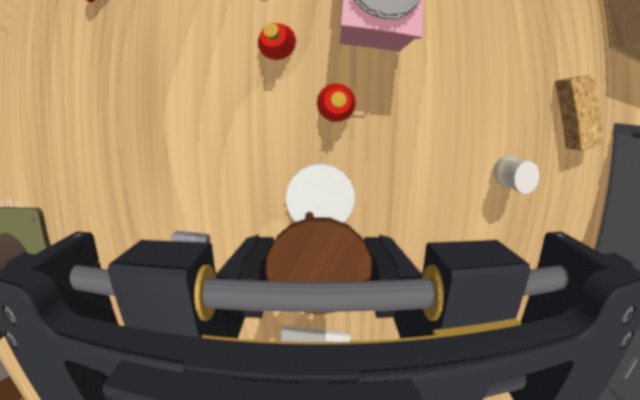

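The stool is held level, with its seat spanning columns 266–371 and rows 218–~315. The round plinth is at (197,320).

```bash
python3 - <<'E'
from h import *
im=cv2.imread('pics/w10.png')[:,:,::-1].copy();h=cv2.cvtColor(im,cv2.COLOR_RGB2HSV).astype(int);H,S,V=h[...,0],h[...,1],h[...,2]
z=161.5
m=((H<15)&(S>100)&(V<140)&(V>50)).astype(np.uint8);m[:215]=0;m[280:]=0;m[:,:262]=0;m[:,376:]=0
ys,xs=np.nonzero(m);e=[]
for x in range(285,355,3):
    y=ys[xs==x].min(); e.append(at('wrist',(y,x),z)[:2])
e=np.array(e);from scipy.optimize import least_squares
r=least_squares(lambda p:np.hypot(*(e-p).T)-24,[470,117]);print(r.x,np.abs(r.fun).max())
P=np.array([at('wrist',(y,x),10)[:2] for y,x in [(165,320)]]);print(P)
go(470,116.5,60,90)
E
```

```text
[469.27241278 120.61712957] 1.6409495309443898
[[470.74855981 146.1953501 ]]
t 27.05 at [469.6 119.  149.3] [ 1.80e+02 -1.00e-01  9.01e+01] turn rad 0.002 then shift cm [-0.25  0.04  8.93]
```

```bash
python3 -m jog '[[[-0.35,0.05,1],0],[[0,0,3],0],[[0,0,4],0],[[0,0,2],0],[[0,0,0.8],0],[[0,0,0.4],0],[[0,0,0],0],[[0,0,0],0]]';python3 -m jog '[[[0,0,0.2],0],[[0,0,0.1],0],[[0,0,0],0],[[0,0,0],0]]'
```

```text
t: 27.85
ee_pos: [470.4, 113.9, 38.5]
tcp_rot: [179.9, -0.0, 90.0]
ft_force: [-0.5, 0.4, -0.3]
width: 45.5
grasp_force: 30.0
t: 28.25
ee_pos: [470.0, 113.7, 34.9]
tcp_rot: [180.0, -0.0, 90.0]
ft_force: [-0.8, 0.1, -0.6]
width: 45.8
grasp_force: 30.0
```

```bash
python3 -m jog '[[[0.1,0,0.1],0],[[0,0,0.1],0],[[0,0,0],0],[[0,0,0],0]]';python3 -m jog '[[[0,0,0.1],0],[[0,0,0],0],[[0,0,0],0]]'
```

```text
t: 28.65
ee_pos: [469.8, 114.7, 32.7]
tcp_rot: [-180.0, -0.0, 90.0]
ft_force: [0.7, 0.4, 0.3]
width: 45.7
grasp_force: 30.0
t: 28.95
ee_pos: [469.9, 114.7, 31.8]
tcp_rot: [180.0, -0.0, 90.0]
ft_force: [-1.2, 0.6, 1.9]
width: 45.5
grasp_force: 30.0
```

```bash
python3 -m jog '[[[0,0,0.05],0],[[0,0,0],0],[[0,0,0],0]]';python3 -m jog '[[[0,0,0],0],[[0,0,0],0],[[0,0,0],0],[[0,0,-2],0],[[0,0,-4],0],[[0,0,-4],0],[[0,0,-4],0],[[0,0,-4],0],[[-3,0,-4],0],[[0,0,0],0],[[0,0,0],0]]' 7
python3 - <<'E'
from h import *
cap('top')
m=imaging.camera_model('wrist');im=cap('wrist','w11.png')
h=cv2.cvtColor(im,cv2.COLOR_RGB2HSV).astype(int);H,S,V=h[...,0],h[...,1],h[...,2]
r,c=map(int,proj('wrist',(470,116,40),m));w=np.zeros(H.shape,bool);w[r-45:r+45,c-45:c+45]=1
for nm,M,z in(('seat',w&(H<15)&(S>100)&(V<140),44),('plinth+',w&(((S<60)&(V>150))|((H<15)&(S>100)&(V<140))),10)):
    k=max(cv2.findContours(M.astype(np.uint8),cv2.RETR_EXTERNAL,cv2.CHAIN_APPROX_NONE)[0],key=cv2.contourArea)
    print(nm,cv2.minAreaRect(np.array([at('wrist',(p[0][1],p[0][0]),z,m)[:2] for p in k]).astype(np.float32)))
cv2.imwrite('pics/c11.png',cv2.resize(im[r-50:r+50,c-50:c+50],None,fx=4,fy=4)[:,:,::-1])
go(519.3,306.7,250,85.3)
E
```

```text
t: 29.25
ee_pos: [469.9, 114.7, 31.6]
tcp_rot: [180.0, -0.0, 90.0]
ft_force: [-0.3, -0.2, 6.8]
width: 45.5
grasp_force: 30.0
t: 30.35
ee_pos: [470.0, 84.3, 251.6]
tcp_rot: [179.9, -0.0, 89.9]
ft_force: [0.2, 0.4, -0.3]
width: 70.2
grasp_force: 0.0
seat ((469.40277099609375, 115.46920776367188), (42.19803237915039, 43.61980056762695), 0.0641864687204361)
plinth+ ((470.6085205078125, 115.63777923583984), (63.44883728027344, 62.649757385253906), 0.07874387502670288)
t 30.45 at [468.9  85.3 250. ] [-179.9   -0.    90.1] turn rad 0.083 then shift cm [22.48  3.21  0.  ]
```

View pics/c11.png

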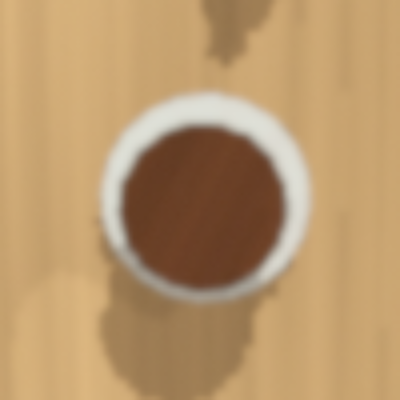

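The stool is within about 1 mm of the plinth's centre. Next is the tray, measured by colour segmentation.

```bash
python3 -m jog '[[[3,0.8,0],0.083],[[4.5,0.8,0],0],[[4.5,0.8,0],0],[[4.5,0.8,0],0],[[3,0,0],0],[[0,0,0],0],[[0,0,0],0]]' 8.5
cat >> h.py <<'E'
def tray_pose(n,guess,z,fw=45):
    m=imaging.camera_model(n);im=cap(n)
    h=cv2.cvtColor(im,cv2.COLOR_RGB2HSV).astype(int);H,S,V=h[...,0],h[...,1],h[...,2]
    r,c=map(int,proj(n,(guess[0],guess[1],z),m));w=np.zeros(H.shape,bool);w[max(r-fw,0):r+fw,c-fw:c+fw]=1
    M=(w&(S<38)&(V>60)).astype(np.uint8); M=cv2.morphologyEx(M,cv2.MORPH_OPEN,np.ones((5,5)))
    k=max(cv2.findContours(M,cv2.RETR_EXTERNAL,cv2.CHAIN_APPROX_NONE)[0],key=cv2.contourArea)
    k=cv2.convexHull(k)
    P=np.array([at(n,(p[0][1],p[0][0]),z,m)[:2] for p in k]).astype(np.float32);return cv2.minAreaRect(P)
E
python3 - <<'E'
from h import *
print(tray_pose('wrist',(519,307),68),tray_pose('top',(519,307),68))
for d in imaging.pinpoint('tray','wrist')[:1]: print(d['score'],at('wrist',d['centre'],60))
go(519.3,306.7,150,85.3)
E
```

```text
t: 31.15
ee_pos: [514.0, 277.7, 249.0]
tcp_rot: [-179.8, 0.1, 85.4]
ft_force: [0.6, -0.6, -0.1]
width: 84.9
grasp_force: 0.0
((519.196044921875, 305.9322509765625), (81.28237915039062, 55.79906463623047), 85.48651885986328) ((517.7783813476562, 306.1729736328125), (80.88848114013672, 50.04841232299805), 89.45947265625)
t 31.30 at [515.1 275.3 250.4] [-1.799e+02  1.000e-01  8.510e+01] turn rad -0.003 then shift cm [ 3.17  0.16 10.04]
```

```bash
python3 -m jog '[[[2,0.1,1],0],[[1.1,0,4],0],[[0,0,4.5],0],[[0,0,4.5],0],[[0,0,2],0],[[0,0,1],0],[[0,0,0],0],[[0,0,0],0]]'
python3 - <<'E'
from h import *
for i in range(3): cap('top');go(519,306,72.5,85.4)
E
```

```text
t: 32.1
ee_pos: [519.8, 308.5, 82.1]
tcp_rot: [179.9, -0.1, 85.2]
ft_force: [0.0, -0.2, -0.6]
width: 85.2
grasp_force: 0.0
t 32.15 at [520.  308.6  82.6] [ 1.799e+02 -1.000e-01  8.520e+01] turn rad -0.003 then shift cm [-0.27 -0.08  1.01]
t 32.20 at [520.1 308.6  82.8] [ 1.799e+02 -1.000e-01  8.520e+01] turn rad -0.003 then shift cm [-0.27 -0.09  1.03]
t 32.25 at [520.  308.5  82.7] [ 1.799e+02 -1.000e-01  8.520e+01] turn rad -0.003 then shift cm [-0.26 -0.08  1.02]
```

```bash
python3 -m jog '[[[-0.2,-0.08,0.5],0],[[0,0,0.3],0],[[0,0,0.15],0],[[0,0,0],0],[[0,0,0],0]]' 7
python3 - <<'E'
from h import *
go(519,306,72.5,85.4)
E
```

```text
t: 32.75
ee_pos: [518.0, 306.0, 71.7]
tcp_rot: [-180.0, -0.0, 85.2]
ft_force: [-0.3, -0.2, 0.4]
width: 70.0
grasp_force: 0.0
t 32.75 at [518.  306.   71.7] [-180.    -0.    85.2] turn rad -0.003 then shift cm [ 0.    0.1  -0.08]
```

```bash
python3 -m jog '[[[0,0.05,-0.05],0],[[0,0,0],0],[[0,0,0],0],[[0,0,0],0],[[0,0,0],0],[[0,0,0],0]]' 0
python3 -m jog '[[[0,0,-0.4],0],[[0,0,-1],0],[[0,0,-2],0],[[0,0,-3],0],[[0,0,-3],0],[[0,0,0],0]]'
python3 - <<'E'
from h import *
cap('top');go(649.5,1.7,165,66)
print(tray_pose('top',(519,306),168,60))
E
```

```text
t: 33.35
ee_pos: [518.8, 306.0, 72.4]
tcp_rot: [180.0, -0.0, 85.2]
ft_force: [-0.1, -0.8, 1.3]
width: 55.9
grasp_force: 29.4
t: 33.95
ee_pos: [520.9, 307.3, 170.8]
tcp_rot: [179.6, -0.3, 85.2]
ft_force: [0.7, 0.3, -0.5]
width: 55.8
grasp_force: 29.5
t 34.00 at [519.7 306.7 168.7] [179.8  -0.2  85.2] turn rad 0.336 then shift cm [-22.58  24.27   0.37]
((518.349853515625, 290.8212585449219), (50.35283279418945, 54.386226654052734), 89.4702377319336)
```

```bash
python3 -m jog '[[[0,0,0],0.05],[[-1,0.5,0],0.08],[[-2,1,0],0.08],[[-2.5,2,0],0.08],[[-3,2.4,0],0],[[-3.5,2.6,0],0],[[-3.5,2.6,0],0],[[-3.5,2.6,0],0],[[-3.5,2.6,0],0],[[-3.5,2.6,0],0],[[-2.5,2,0],0],[[-1.5,1,0],0]]'
python3 -m jog '[[[-1,0.5,0],0],[[0,0,0],0],[[0,0,0],0]]'
python3 - <<'E'
from h import *
m=imaging.camera_model('wrist');im=cap('wrist','w12.png')
for o in contours('wrist',im,10): print(o)
cap('top');go(649.5,1.7,100,68.6)
E
```

```text
t: 35.25
ee_pos: [621.0, -57.8, 165.3]
tcp_rot: [-180.0, 0.2, 68.2]
ft_force: [0.2, 0.3, -0.2]
width: 56.0
grasp_force: 29.5
t: 35.55
ee_pos: [622.0, -61.3, 165.7]
tcp_rot: [-179.9, -0.0, 68.6]
ft_force: [0.2, 1.1, -1.7]
width: 55.8
grasp_force: 29.5
(464.1, -68.4, 80.6, 64.8, -7.7, array([190., 239.]))
(604.7, -105.4, 101.0, 99.5, -21.1, array([319., 239.]))
(327.7, 39.6, 83.6, 41.8, 85.6, array([ 72., 202.]))
(622.7, -49.9, 217.7, 118.2, 70.4, array([323., 179.]))
(476.7, 111.5, 62.8, 49.3, 57.0, array([132.,  93.]))
(775.2, -70.7, 226.2, 27.8, -87.1, array([463., 140.]))
t 35.65 at [622.4 -60.3 166. ] [-1.799e+02 -1.000e-01  6.880e+01] turn rad 0.003 then shift cm [6.76 0.26 6.6 ]
```

```bash
python3 - <<'E'
from h import *
im=cv2.imread('pics/w12.png')[:,:,::-1].copy()
for lo in(195,205,215):
  for o in contours('wrist',im,10,lo,sat=40): print(lo,o)
print(proj('wrist',(649.5,1.7,10)))
r,c=proj('wrist',(649.5,1.7,10));r=int(r);c=int(c)
print([im[rr,c].tolist() for rr in range(r-40,r+60,6)],r,c)
E
```

```text
195 (463.5, -67.9, 76.9, 63.0, -7.1, array([190., 239.]))
195 (651.4, 2.1, 100.9, 73.9, 68.3, array([323., 119.]))
195 (489.8, 121.9, 58.6, 22.5, -74.9, array([138.,  81.]))
205 (463.4, -67.3, 76.5, 61.7, -7.2, array([189., 239.]))
205 (651.5, 2.6, 99.9, 73.9, 68.3, array([323., 119.]))
205 (489.7, 122.3, 57.8, 22.0, -74.5, array([137.,  81.]))
215 (463.1, -67.8, 76.0, 60.7, -7.2, array([189., 239.]))
215 (651.5, 2.6, 99.9, 73.9, 68.3, array([323., 119.]))
215 (489.6, 122.7, 56.9, 20.7, -74.5, array([137.,  81.]))
(np.float64(119.96826196941764), np.float64(321.7734956080775))
[[232, 232, 224], [232, 232, 223], [231, 233, 225], [231, 233, 235], [231, 233, 233], [232, 233, 224], [231, 230, 222], [232, 231, 222], [232, 231, 223], [232, 232, 223], [232, 233, 233], [232, 232, 224], [232, 231, 222], [232, 233, 224], [231, 232, 224], [167, 163, 160], [152, 148, 146]] 119 321
```

```bash
python3 -m jog '[[[2,0.1,1],0],[[3,0.15,3],0],[[1.8,0.1,3],0],[[0,0,3],0],[[0,0,2],0],[[0,0,1],0],[[0,0,0],0],[[0,0,0],0]]'
python3 - <<'E'
from h import *
for i in range(2): cap('top');go(651,2.1,22.5,68.4)
E
```

```text
t: 36.45
ee_pos: [651.4, 0.1, 37.1]
tcp_rot: [179.9, -0.0, 68.7]
ft_force: [0.1, -0.4, -0.4]
width: 55.7
grasp_force: 29.5
t 36.50 at [ 6.517e+02 -1.000e-01  3.750e+01] [ 1.799e+02 -1.000e-01  6.860e+01] turn rad 0.004 then shift cm [ 0.18 -0.15  1.5 ]
t 36.55 at [ 6.518e+02 -2.000e-01  3.770e+01] [ 1.799e+02 -1.000e-01  6.860e+01] turn rad 0.004 then shift cm [ 0.18 -0.16  1.52]
```

```bash
python3 -m jog '[[[0.18,-0.12,0.5],0],[[0,0,0.4],0],[[0,0,0.25],0],[[0,0,0.1],0],[[0,0,0],0],[[0,0,0],0]]';python3 -m jog '[[[0,0,0.1],0],[[0,0,0],0],[[0,0,0],0]]'
```

```text
t: 37.15
ee_pos: [650.4, 1.8, 23.7]
tcp_rot: [180.0, -0.0, 68.6]
ft_force: [-0.1, 0.5, -1.3]
width: 55.7
grasp_force: 29.5
t: 37.45
ee_pos: [650.3, 1.9, 22.7]
tcp_rot: [-180.0, -0.0, 68.6]
ft_force: [-0.8, -0.7, -0.9]
width: 56.1
grasp_force: 29.5
```

```bash
python3 -m jog '[[[0,0.05,0.05],0],[[0,0,0],0],[[0,0,0],0]]';python3 -m jog '[[[0,0,0.05],0],[[0,0,0],0],[[0,0,0],0]]'
```

```text
t: 37.75
ee_pos: [650.8, 1.7, 22.4]
tcp_rot: [-180.0, -0.0, 68.6]
ft_force: [-1.2, -0.2, 2.0]
width: 56.1
grasp_force: 29.5
t: 38.05
ee_pos: [650.7, 1.7, 22.3]
tcp_rot: [-180.0, -0.0, 68.6]
ft_force: [-2.0, 1.1, 6.4]
width: 56.0
grasp_force: 29.5
```

Touching. I'll release, rise and back off so the camera can check.

```bash
python3 -m jog '[[[0,0,0],0],[[0,0,0],0],[[0,0,0],0],[[0,0,-1],0],[[0,0,-4],0],[[0,0,-4],0],[[0,0,-4],0],[[0,0,-4],0],[[-3,0,-4],0],[[0,0,0],0],[[0,0,0],0]]' 7.4
python3 - <<'E'
from h import *
cap('top');m=imaging.camera_model('wrist');im=cap('wrist','w13.png')
for o in contours('wrist',im,10,110,sat=45): print(o)
h=cv2.cvtColor(im,cv2.COLOR_RGB2HSV).astype(int);r,c=map(int,proj('wrist',(651,2,15),m))
# tray = darker hole inside white plinth
w=np.zeros(h.shape[:2],np.uint8);w[r-60:r+60,c-60:c+60]=1
white=((h[...,2]>195)&(h[...,1]<40)).astype(np.uint8)*w
k=max(cv2.findContours(white,cv2.RETR_EXTERNAL,cv2.CHAIN_APPROX_NONE)[0],key=cv2.contourArea)
fill=np.zeros_like(white);cv2.drawContours(fill,[cv2.convexHull(k)],-1,1,-1)
T=cv2.morphologyEx(fill*(h[...,2]<185).astype(np.uint8),cv2.MORPH_OPEN,np.ones((4,4)))
kt=cv2.convexHull(max(cv2.findContours(T,cv2.RETR_EXTERNAL,cv2.CHAIN_APPROX_NONE)[0],key=cv2.contourArea))
for nm,q,z in(('plinth',k,10),('tray',kt,19)): print(nm,cv2.minAreaRect(np.array([at('wrist',(p[0][1],p[0][0]),z,m)[:2] for p in q]).astype(np.float32)))
go(519.3,306.7,250,85.3)
E
```

```text
t: 39.15
ee_pos: [640.1, -27.2, 233.2]
tcp_rot: [179.9, -0.0, 68.5]
ft_force: [-0.1, 0.2, -0.3]
width: 73.9
grasp_force: 0.0
(-581.3, -307.2, 628.5, 180.7, 24.9, array([ 13., 379.]))
(581.6, -176.5, 481.3, 32.2, -21.2, array([319., 295.]))
(460.9, -43.7, 86.9, 37.3, 17.2, array([200., 244.]))
(335.4, 41.3, 76.6, 51.0, 81.9, array([106., 215.]))
(1081.5, -174.5, 195.7, 11.6, 89.7, array([602., 170.]))
(649.5, 1.4, 102.0, 74.0, 69.6, array([319., 154.]))
(478.6, 111.6, 62.6, 48.3, 65.6, array([160., 126.]))
(772.6, -79.2, 241.3, 27.9, -87.1, array([435., 174.]))
(663.7, 153.6, 37.2, 33.7, 69.1, array([283.,  30.]))
(1182.4, -151.5, 564.1, 220.1, 77.6, array([623., 124.]))
plinth ((651.0086669921875, 0.22677993774414062), (102.11234283447266, 73.64041900634766), 67.81732940673828)
tray ((651.0319213867188, -0.6658401489257812), (87.71063995361328, 53.5696907043457), 72.49150085449219)
t 39.25 at [639.1 -25.1 230.7] [-179.9   -0.    68.7] turn rad -0.290 then shift cm [ 32.09 -14.66  -1.93]
```

```bash
python3 -m jog '[[[0,0,-0.5],-0.1],[[0,0,-0.5],-0.1],[[2,-1,-0.5],-0.09],[[4.4,-2,0],0],[[4.4,-2,0],0],[[4.4,-2,0],0],[[4.4,-2,0],0],[[4.4,-2,0],0],[[4,-2,0],0],[[1.5,-1.5,0],0],[[0,0,0],0],[[0,0,0],0]]' 8.5
cat >> h.py <<'E'
def pinkbox(n,guess,z,fw=60):
    m=imaging.camera_model(n);im=cap(n)
    h=cv2.cvtColor(im,cv2.COLOR_RGB2HSV).astype(int);H,S,V=h[...,0],h[...,1],h[...,2]
    r,c=map(int,proj(n,(*guess,z),m));w=np.zeros(H.shape,bool);w[max(r-fw,0):r+fw,c-fw:c+fw]=1
    out=[]
    for lo in(120,170,190):
        M=cv2.morphologyEx((w&((H>160)|(H<5))&(S>40)&(S<150)&(V>lo)).astype(np.uint8),cv2.MORPH_CLOSE,np.ones((3,3)))
        k=max(cv2.findContours(M,cv2.RETR_EXTERNAL,cv2.CHAIN_APPROX_NONE)[0],key=cv2.contourArea)
        out.append(np.round(np.hstack([np.ravel(v) for v in cv2.minAreaRect(np.array([at(n,(p[0][1],p[0][0]),z,m)[:2] for p in k]).astype(np.float32))]),1))
    return out
E
python3 - <<'E'
from h import *
print(pinkbox('wrist',(519,307),60),pinkbox('top',(519,307),60))
go(519.3,306.7,150,85.3)
E
```

```text
t: 40.45
ee_pos: [521.2, 280.2, 245.5]
tcp_rot: [-179.9, 0.1, 85.3]
ft_force: [0.5, -0.9, 0.1]
width: 84.8
grasp_force: 0.0
[array([519.7, 306.7, 103.3,  61.7,  85.4]), array([519.7, 306.7, 103.3,  61.7,  85.4]), array([519.7, 306.7, 103.3,  61.7,  85.4])] [array([518.9, 307.3, 104.3,  60.9,  85. ]), array([518.9, 308.3, 102.4,  60.8,  85.3]), array([519. , 308.5, 102. ,  60.6,  85.3])]
t 40.55 at [522.5 278.4 246.1] [-1.80e+02  1.00e-01  8.51e+01] turn rad -0.003 then shift cm [ 2.79 -0.55  9.61]
```

```bash
python3 -m jog '[[[2,-0.3,1],0],[[0.8,-0.2,4],0],[[0,0,4.5],0],[[0,0,4.5],0],[[0,0,3],0],[[0,0,1.5],0],[[0,0,0],0],[[0,0,0],0]]' 8.8
python3 - <<'E'
from h import *
for i in range(2): cap('top');go(519.5,306.9,48,85.3)
E
```

```text
t: 41.35
ee_pos: [520.3, 308.4, 62.7]
tcp_rot: [179.9, -0.0, 85.2]
ft_force: [-0.2, 0.8, 1.0]
width: 88.5
grasp_force: 0.0
t 41.40 at [520.5 308.8  63.3] [ 1.799e+02 -1.000e-01  8.520e+01] turn rad -0.002 then shift cm [-0.2  -0.09  1.53]
t 41.45 at [520.5 309.1  63.6] [ 1.798e+02 -1.000e-01  8.520e+01] turn rad -0.002 then shift cm [-0.23 -0.08  1.56]
```

```bash
python3 -m jog '[[[-0.15,-0.05,0.8],0],[[0,0,0.5],0],[[0,0,0.2],0],[[0,0,0],0],[[0,0,0],0]]'; python3 -m jog '[[[0,0,0],0],[[0,0,0],0],[[0,0,0],0],[[0,0,0],0],[[0,0,0],0]]' 0
python3 -m jog '[[[0,0,-0.4],0],[[0,0,-1],0],[[0,0,-2],0],[[0,0,-3],0],[[0,0,-3],0],[[0,0,0],0]]'
python3 - <<'E'
from h import *
cap('top');go(458.5-80*.127,-96-80*.992,150,82.7)
E
```

```text
t: 41.95
ee_pos: [518.4, 307.3, 46.7]
tcp_rot: [-180.0, -0.0, 85.2]
ft_force: [-0.4, -0.9, -0.1]
width: 88.1
grasp_force: 0.0
t: 42.45
ee_pos: [518.6, 307.3, 46.8]
tcp_rot: [180.0, -0.0, 85.2]
ft_force: [0.2, -0.1, 0.6]
width: 60.7
grasp_force: 30.0
t: 43.05
ee_pos: [520.8, 308.6, 145.2]
tcp_rot: [179.6, -0.3, 85.2]
ft_force: [0.8, 0.5, -0.6]
width: 60.9
grasp_force: 30.0
t 43.10 at [519.6 308.  143.2] [179.8  -0.2  85.2] turn rad 0.044 then shift cm [-48.85  -0.93  -0.68]
```

```bash
python3 -m jog '[[[-1,0,0],0.044],[[-2.5,0,0],0],[[-4,0,0],0],[[-4.5,-0.1,0],0],[[-4.7,-0.1,0],0],[[-4.7,-0.1,0],0],[[-4.7,-0.1,0],0],[[-4.7,-0.1,0],0],[[-4.7,-0.1,0],0],[[-4.7,-0.1,0],0],[[-3.8,-0.1,0],0],[[-2.5,-0.1,0],0]]'
python3 -m jog '[[[-1.8,0,0],0],[[-0.5,0,0],0],[[0,0,0],0],[[0,0,0],0]]'
python3 - <<'E'
from h import *
cap('top')
m=imaging.camera_model('wrist');im=cap('wrist','w14.png')
for lo in (195,210):
  for o in contours('wrist',im,10,lo,sat=40): print(lo,o)
print(proj('wrist',(458.5,-96,10),m))
go(458.5,-96,100,82.7)
E
```

```text
t: 44.3
ee_pos: [448.1, -156.8, 139.6]
tcp_rot: [-179.8, 0.1, 82.3]
ft_force: [0.0, 0.6, -1.6]
width: 60.8
grasp_force: 30.0
t: 44.7
ee_pos: [447.9, -174.3, 140.3]
tcp_rot: [-179.9, -0.1, 82.8]
ft_force: [-0.1, -0.0, -0.5]
width: 61.1
grasp_force: 30.0
195 (461.3, -84.6, 93.0, 77.1, 82.7, array([321.,  95.]))
210 (461.0, -84.3, 91.8, 74.8, 82.8, array([320.,  94.]))
(np.float64(106.60573004669654), np.float64(319.44188502226217))
t 44.80 at [ 448.2 -174.2  140.5] [-1.80e+02 -1.00e-01  8.28e+01] turn rad 0.003 then shift cm [7.88 0.03 4.05]
```

```bash
python3 -m jog '[[[1.5,0.05,0],0],[[3,0.05,1],0],[[2.5,0,2],0],[[0.8,0,2],0],[[0,0,1.5],0],[[0,0,0.5],0],[[0,0,0],0],[[0,0,0],0]]'
python3 - <<'E'
from h import *
for i in range(2): cap('top');go(459.2,-97,57,82.7)
E
```

```text
t: 45.6
ee_pos: [459.2, -98.5, 71.2]
tcp_rot: [180.0, 0.0, 82.7]
ft_force: [-0.5, 0.7, -0.8]
width: 60.8
grasp_force: 30.0
t 45.65 at [459.4 -98.7  71.3] [179.9   0.   82.7] turn rad 0.000 then shift cm [ 0.16 -0.04  1.43]
t 45.70 at [459.4 -98.7  71.4] [179.9  -0.   82.7] turn rad -0.000 then shift cm [ 0.17 -0.04  1.44]
```

```bash
python3 -m jog '[[[0.12,0,0.5],0],[[0,0,0.4],0],[[0,0,0.25],0],[[0,0,0.1],0],[[0,0,0],0],[[0,0,0],0]]';python3 -m jog '[[[0,0,0.1],0],[[0,0,0],0],[[0,0,0],0]]'
```

```text
t: 46.3
ee_pos: [459.1, -97.3, 58.2]
tcp_rot: [180.0, -0.0, 82.7]
ft_force: [-0.1, 0.4, -0.7]
width: 60.8
grasp_force: 30.0
t: 46.6
ee_pos: [459.2, -97.3, 57.2]
tcp_rot: [180.0, -0.0, 82.7]
ft_force: [-0.0, 0.2, -1.3]
width: 60.7
grasp_force: 30.0
```

```bash
python3 -m jog '[[[0,0,0.05],0],[[0,0,0],0],[[0,0,0],0]]';python3 -m jog '[[[0,0,0.05],0],[[0,0,0],0],[[0,0,0],0]]'
```

```text
t: 46.9
ee_pos: [459.2, -97.3, 56.8]
tcp_rot: [180.0, -0.0, 82.7]
ft_force: [0.3, -0.2, 0.7]
width: 60.9
grasp_force: 30.0
t: 47.2
ee_pos: [459.2, -97.3, 56.7]
tcp_rot: [180.0, -0.0, 82.7]
ft_force: [-1.2, -0.3, 6.5]
width: 60.6
grasp_force: 30.0
```

```bash
python3 -m jog '[[[0,0,0],0],[[0,0,0],0],[[0,0,0],0],[[0,0,-1],0],[[0,0,-4],0],[[0,0,-4],0],[[0,0,-4],0],[[0,0,-4],0],[[-2,0,-4],0],[[-2,0,0],0],[[0,0,0],0],[[0,0,0],0]]' 8.5
python3 - <<'E'
from h import *
cap('top');m=imaging.camera_model('wrist');im=cap('wrist','w15.png')
print(pinkbox('wrist',(459,-97),70)[:2])
h=cv2.cvtColor(im,cv2.COLOR_RGB2HSV).astype(int);H,S,V=h[...,0],h[...,1],h[...,2]
r,c=map(int,proj('wrist',(459,-97,10),m));w=np.zeros(H.shape,bool);w[max(r-70,0):r+70,c-70:c+70]=1
k=max(cv2.findContours((w&(((V>190)&(S<40))|(((H>160)|(H<5))&(S<150)&(S>40)))).astype(np.uint8),cv2.RETR_EXTERNAL,cv2.CHAIN_APPROX_NONE)[0],key=cv2.contourArea)
print(cv2.minAreaRect(np.array([at('wrist',(p[0][1],p[0][0]),10,m)[:2] for p in k]).astype(np.float32)))
cv2.imwrite('pics/cv.png',cv2.resize(im[max(r-65,0):r+65,c-65:c+65],(400,400),interpolation=cv2.INTER_CUBIC)[:,:,::-1])
go(640,-28,235,68.5)
E
```

```text
t: 48.4
ee_pos: [453.4, -136.7, 266.2]
tcp_rot: [-180.0, -0.0, 82.7]
ft_force: [0.4, 0.4, 0.9]
width: 85.1
grasp_force: 0.0
[array([459.1, -97.7, 102.7,  61.6,  83.3]), array([459.1, -97.7, 102.7,  61.6,  83.3])]
((459.1031494140625, -100.49024200439453), (125.82610321044922, 77.0563735961914), 82.91716003417969)
t 48.55 at [ 453.7 -135.7  265.6] [-1.799e+02 -1.000e-01  8.280e+01] turn rad 0.250 then shift cm [16.85 13.39  3.06]
```

```bash
python3 - <<'E'
from h import *
im=cv2.imread('pics/w13.png');r,c=154,319
b=cv2.resize(im[r-50:r+50,c-50:c+50],(400,400),interpolation=cv2.INTER_CUBIC)
t=cap('top','top9.png')[:,:,::-1];t=cv2.resize(t[120:260,120:520],(572,200))
t=cv2.copyMakeBorder(t,0,0,0,228,cv2.BORDER_CONSTANT)
cv2.imwrite('pics/final.png',np.vstack([np.hstack([cv2.imread('pics/cv.png'),b]),t]))
E
```

```text
(no output)
```

View pics/final.png

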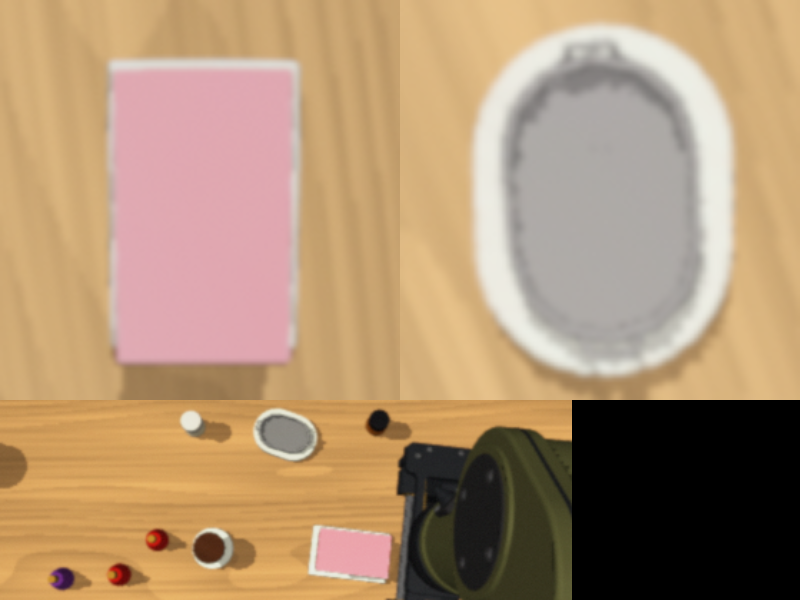

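The vanity is centred on its plinth, and the stool and case look good. The tray is centred but appears turned about 4° (its sides lean relative to the oval's), so I'll measure that and mend it.

```bash
python3 -m jog '[[[0,0,0],0.125],[[2,2,0.5],0.125],[[4,3,0.5],0],[[4,3,0.7],0],[[4,3,0.7],0],[[2.8,2.4,0.7],0],[[0,0,0],0],[[0,0,0],0]]' 7.4
cat > tr.py <<'E'
from h import *
def side_fit(pts,ang,half):   # pts world; fit the two long straight sides near known angle
    u=np.array([np.cos(np.radians(ang)),np.sin(np.radians(ang))]);v=np.array([-u[1],u[0]])
    c=pts.mean(0);a=(pts-c)@u;b=(pts-c)@v;a0=(a.max()+a.min())/2;res=[]
    for s in(1,-1):
        k=(abs(a-a0)<half)&(s*b>0); p=np.polyfit(a[k],b[k],1);res.append((ang+np.degrees(np.arctan(p[0])),np.polyval(p,a0)))
    mid=c+u*a0+v*(res[0][1]+res[1][1])/2
    return mid.round(1),[round(r[0],1) for r in res],round(res[0][1]-res[1][1],1)
def tr():
    cap('top');m=imaging.camera_model('wrist');im=cap('wrist','tr.png')
    h=cv2.cvtColor(im,cv2.COLOR_RGB2HSV).astype(int);r,c=map(int,proj('wrist',(651,2,15),m))
    w=np.zeros(h.shape[:2],np.uint8);w[max(r-60,0):r+60,c-60:c+60]=1
    white=((h[...,2]>195)&(h[...,1]<40)).astype(np.uint8)*w
    k=max(cv2.findContours(white,cv2.RETR_EXTERNAL,cv2.CHAIN_APPROX_NONE)[0],key=cv2.contourArea)
    fill=np.zeros_like(white);cv2.drawContours(fill,[cv2.convexHull(k)],-1,1,-1)
    W=lambda q,z:np.array([at('wrist',(p[0][1],p[0][0]),z,m)[:2] for p in q])
    print('plinth',side_fit(W(k,10),68.4,12))
    for th in(170,185,200):
        T=cv2.morphologyEx(fill*(h[...,2]<th).astype(np.uint8),cv2.MORPH_OPEN,np.ones((6,6)))
        kt=max(cv2.findContours(T,cv2.RETR_EXTERNAL,cv2.CHAIN_APPROX_NONE)[0],key=cv2.contourArea)
        print('tray',th,side_fit(W(kt,18),70,12),cv2.fitEllipse(W(kt,18).astype(np.float32)))
    print('pose',imaging.camera_model('wrist')['t'][:1])
E
python3 - <<'E'
from tr import *
tr();go(651,2,235,68.5)
E
```

```text
t: 49.4
ee_pos: [637.2, -26.5, 234.0]
tcp_rot: [-179.8, 0.1, 68.5]
ft_force: [-0.5, -1.0, -0.1]
width: 73.9
grasp_force: 0.0
plinth (array([6.505e+02, 3.000e-01]), [np.float64(67.7), np.float64(69.9)], np.float64(72.4))
tray 170 (array([663.1,  32.9]), [np.float64(62.1), np.float64(91.4)], np.float64(15.6)) ((662.9397583007812, 32.691165924072266), (9.690512657165527, 30.78264808654785), 68.87538146972656)
tray 185 (array([650.8,  -1.9]), [np.float64(73.2), np.float64(72.5)], np.float64(53.0)) ((651.0497436523438, -1.2912825345993042), (55.662384033203125, 87.9356460571289), 163.42210388183594)
tray 200 (array([651.1,  -0.8]), [np.float64(72.9), np.float64(75.0)], np.float64(54.2)) ((651.0938110351562, -1.4281425476074219), (56.94184112548828, 91.20843505859375), 163.9027862548828)
pose [-602.08498348]
t 49.50 at [636.5 -28.6 235. ] [-1.799e+02  1.000e-01  6.830e+01] turn rad -0.003 then shift cm [3.38 0.22 0.  ]
```

The tray reads 73° against the plinth's 68.6°. I'll regrip it along its own axis and turn it.

```bash
python3 -m jog '[[[1.5,0.2,0],-0.08],[[1.7,0,3],0],[[0,0,4.5],0],[[0,0,4.5],0],[[0,0,4],0],[[0,0,3],0],[[0,0,0.7],0],[[0,0,0],0],[[0,0,0],0]]'
python3 - <<'E'
from h import *
for i in range(2): cap('top');go(651,0.5,22.3,73)
E
```

```text
t: 50.4
ee_pos: [651.3, 1.3, 40.3]
tcp_rot: [179.8, -0.0, 72.9]
ft_force: [0.8, -0.2, 0.0]
width: 73.8
grasp_force: 0.0
t 50.45 at [651.7   1.5  40.6] [ 1.798e+02 -1.000e-01  7.300e+01] turn rad -0.001 then shift cm [-0.12 -0.03  1.83]
t 50.50 at [651.6   1.6  40.6] [ 1.798e+02 -1.000e-01  7.300e+01] turn rad -0.001 then shift cm [-0.13 -0.03  1.83]
```

```bash
python3 -m jog '[[[0,0,0.8],0],[[0,0,0.5],0],[[0,0,0.3],0],[[0,0,0],0],[[0,0,0],0]]'; python3 -m jog '[[[0,0,0.1],0],[[0,0,0],0]]'
```

```text
t: 51.0
ee_pos: [650.1, 1.9, 22.2]
tcp_rot: [-180.0, 0.0, 73.0]
ft_force: [-0.2, -0.3, -0.4]
width: 74.3
grasp_force: 0.0
t: 51.2
ee_pos: [650.4, 1.9, 21.5]
tcp_rot: [180.0, -0.0, 73.0]
ft_force: [-0.2, 0.3, 0.6]
width: 73.6
grasp_force: 0.4
```

```bash
python3 -m jog '[[[0,0,-0.1],0],[[0,0,0],0],[[0,0,0],0],[[0,0,0],0],[[0,0,0],0],[[0,0,0],0]]' 0; python3 -m jog '[[[0,0,-0.3],0],[[0,0,-0.4],0],[[0,0,0],0.04],[[0,0,0],0.037],[[0,0,0],0],[[0,0,0],0],[[0,0,0.4],0],[[0,0,0.2],0],[[0,0,0],0],[[0,0,0],0]]'
```

```text
t: 51.8
ee_pos: [650.3, 1.9, 22.5]
tcp_rot: [180.0, -0.0, 73.0]
ft_force: [-0.0, -0.0, 0.4]
width: 55.6
grasp_force: 30.0
t: 52.8
ee_pos: [650.1, 1.9, 23.1]
tcp_rot: [-180.0, 0.0, 68.6]
ft_force: [0.1, -0.6, -1.6]
width: 55.2
grasp_force: 30.0
```

```bash
python3 -m jog '[[[0,0,0.1],0],[[0,0,0],0],[[0,0,0],0]]'
```

```text
t: 53.1
ee_pos: [650.4, 1.9, 22.5]
tcp_rot: [180.0, -0.0, 68.6]
ft_force: [-0.1, -0.7, -0.5]
width: 55.7
grasp_force: 30.0
```

```bash
python3 -m jog '[[[0,0,0.05],0],[[0,0,0],0],[[0,0,0],0]]'; python3 -m jog '[[[0,0,0],0],[[0,0,0],0],[[0,0,0],0],[[0,0,-1],0],[[0,0,-4],0],[[0,0,-4],0],[[0,0,-4],0],[[0,0,-4],0],[[-3,0,-4],0],[[0,0,0],0],[[0,0,0],0]]' 7.4
python3 - <<'E'
from tr import *
tr()
E
```

```text
t: 53.4
ee_pos: [650.3, 1.9, 22.4]
tcp_rot: [180.0, -0.0, 68.6]
ft_force: [-0.1, 0.1, 5.4]
width: 55.4
grasp_force: 30.0
t: 54.5
ee_pos: [639.5, -27.0, 233.3]
tcp_rot: [179.9, -0.0, 68.5]
ft_force: [-0.3, -0.2, -0.2]
width: 74.2
grasp_force: 0.0
plinth (array([6.505e+02, 3.000e-01]), [np.float64(71.4), np.float64(65.9)], np.float64(73.0))
tray 170 (array([663.4,  31.6]), [np.float64(46.4), np.float64(97.2)], np.float64(18.2)) ((663.2327270507812, 31.2592716217041), (12.347789764404297, 35.33394241333008), 68.4482192993164)
tray 185 (array([650. ,  -2.1]), [np.float64(68.0), np.float64(65.3)], np.float64(52.7)) ((650.5281982421875, -1.0696851015090942), (55.549930572509766, 87.73053741455078), 158.88218688964844)
tray 200 (array([ 6.504e+02, -5.000e-01]), [np.float64(67.9), np.float64(69.3)], np.float64(54.4)) ((650.5521850585938, -1.1648151874542236), (56.9356803894043, 92.20185089111328), 159.84385681152344)
pose [-603.45012521]
```

```bash
python3 -c "
from h import *
print(job.hand_in())"
```

```text
the job is handed in; nothing more can be done
None
```

I handed the job in at about 54 s: the vanity, tray and stool are each upright on their plinths within about 1–2 mm of centre. The lampshade stands in the case with the cover fully shut, and the gripper is clear of everything. I had to regrip the tray once to take out a turn of about 4°.

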